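# Run the polished balls out of the tipping bowl past a sorting card

## Robot

A 7-joint arm with a two-finger parallel gripper is mounted at the origin on the work surface. World frame = base frame: x ahead of the robot, y to its left, z up, the work surface at z = 0. Lengths are in mm, angles in rad, forces in N, time in s.
With the tool pointing down it reaches from about 400 to 750 mm from the base axis. Payload 19.5 kg.
Tool frame: the origin (TCP) lies on the centre line of the jaws, within the pads' length; the fingertips stand 11 mm ahead of it and the grasp point (between the pads) lies 8 mm behind it; z points along the fingers, y is the line along which they close (so a half turn about z gives the same grasp; the last joint's range is limited). The gripper opens to 85 mm and grips with 20 to 120 N. Pads are 22 mm wide; open, the fingers measure 114 mm over their backs; the gripper's body (76 mm by 85 mm) begins 54 mm behind the grasp point. The pads swing forward as they close: fully open they stand 13 mm farther back than shut.
Start: joints at [-1.343, 0.707, -0.028, 1.485, 0.022, 0.951, -0.075], TCP at [153.247, 554.173, 209.768] pointing down, gripper open.
Joint ranges: [-2.71, 2.71], [-0.32, 2.16], [-1.57, 1.52], [0, 2.45], [-1.46, 4.6], [0, 2.02], [-2.83, 2.83]. Speed limits (rad/s): [1.89, 1.89, 2.57, 2.57, 3.01, 3.01, 3.01].

## Interface

Orientations are given as [roll, pitch, yaw] about the fixed x, y, z axes, in that order (R = Rz(yaw) Ry(pitch) Rx(roll)).
In Python, from station import ctrl gives the robot as it stands.
- The arm moves only by the shell command python3 -m handwheel 'ROWS' [OPENING] [FORCE]. ROWS is JSON, one flat list of numbers, 4 for each row, row after row: the shift along the tool's x, y, z in mm, then the turn about the tool's z in degrees. In form: [dx, dy, dz, twist, dx, dy, dz, twist, ...]. A call has 1 to 5 rows; each row shifts and turns the commanded pose from where the row before left it, along the tool's axes as they then stand; what a row does not reach is not made up. A row lasts 1/10 s, in which the tool goes at most 50 mm and 8.59 degrees, less where a joint would pass 70% of its speed; a pose out of reach is approached as far as the arm can. A call with a gripper value outside its range is refused whole. OPENING is the closure, from 0 (fully open) to 1 (shut), set as the call begins (- or left out, the last holds). The fingers move at their own pace and stop on an object; FORCE is the grip in N (left out, the last holds). Time passes only in rows, so rows that do not move let the fingers close. It gives the time, the measured TCP pose, the force, the opening and the grip force at its end, in the units of the state.
- ctrl.read_state(): the state, without advancing time (a new reading comes with each control period).
- ctrl.grab_frame(name): name is "scene" or "top"; returns the picture (384x512x3 uint8, red, green, blue); there is no depth.
- ctrl.get_calibration(name): a dict with "mtx" (3x3 intrinsics, pixels), "dist_coeffs" ([k1, k2, p1, p2, k3] as OpenCV has them; the pictures are not rectified), "xyz" and "orientation" of the camera in the world. Camera axes: x right, y down, z forward; pixel columns grow to the right and rows downward; lengths in mm; the calibration is good to about 2 mm. A picture is of the moment at which its call begins. get_calibration takes no time and is no camera call.
- ctrl.finish_job(): hands the job in; it is judged then, once.
Trained networks look in the newest picture that a camera, given by its name, has taken for a name from the list of things; names that differ only in an ending like _2 or _b are one class to them, and where a whole thing is asked for, a point or a joint stands for the part that bears it (a point fixed in the world has none). Each returns a list of dicts, best first, with "conf" (0 to 1); they miss things now and then, are a little off and sometimes report something else, mostly with a low value. They report only what shows in the picture. A call takes as long as a camera call. They do not tell look-alikes from the thing itself.
- ctrl.boxes_of(camera, name): "bbox" ([left, top, right, bottom] in pixels, round what is visible of it).
- ctrl.masks_of(camera, name): "mask" (384x512 bool, what is visible of it) and "bbox" ([left, top, right, bottom] in pixels, round what is visible of it).
- ctrl.pinpoint(camera, name): "centre" ([row, column] in pixels: a listed point, or the origin of a listed thing).
The state is a dict: "time": time; "joint_pos": joint angles; "qd": joint speeds; "joint_torque": joint torques, N m; "ee_pos": TCP position; "orientation": TCP orientation; "ft_force": force on the tool from outside, world axes, zero at the start; "ft_torque": the same for the moment, N m; "gripper_width": finger opening in mm; "gripper_force": force on a finger pad.
Only numpy, scipy, OpenCV 4.12 (cv2) and the standard library are available. Lean on these libraries where they do the work, as an engineer would, in place of code of your own. Each camera call takes 0.05 s, during which the arm holds its last target. There are 200 camera calls.

## Task

First lift every blue tube offcut out of the tipping bowl into the wooden crate. Then take the yellow sorting card by its wooden grip and with it press down the bowl's straight front rim, the card blocking most of that rim and leaving only a narrow gap on the side of the green tin, so that all the polished steel balls roll out through the gap into the green tin (not the red one); do not grip the balls, and do not tip the bowl without the card across its rim. Let the bowl come back level, stand the card upright on the black rubber mat again, and leave the other things on the bench where they are.

Things in the scene. Friction and masses are not known exactly. Their poses are not given: they have to be found in the camera images.
- stand: Fixed grey stand of the aluminium tipping bowl. Origin on the bench below the bowl's pivot (a level axis along the stand's y, 125 mm up); x level to the pouring side (away from the robot), y along the straight rim. The bowl is a scoop: flat floor, side walls at y = +-105 mm (inside), 55 mm high; back wall at x = -125 mm, 65 mm high, corners cut off; no wall at the pouring rim, x = +105 mm.
- bowl (a joint): tilt of the bowl, rad: 0 at rest on its stop, grows as the pouring rim goes down, 0.34 at the end stop. The floor slopes 0.1 rad down to the back at rest and 0.24 rad down to the rim when fully tipped. A damped spring brings it back when let go (0.35 N m at rest, 0.5 N m at the end stop: a push of 5 to 10 N on the floor near the rim tips it).
- bowl_lip (a point): middle of the straight pouring rim, at floor level; moves with the bowl: about 140 mm above the bench at rest, 105 mm fully tipped. The opening is 210 mm wide. A card held square to the rim leaves balls lying behind it; held aslant (about 0.4 rad, gap end nearest the rim) it lets them run along it to the gap.
- green_tin: fixed green tin that is to receive the balls, 135 (x) x 110 (y) x 60 mm, wall 3 mm, open on top, axes parallel to the stand's; origin under its centre on the bench. It stands below the left half (stand y +58 mm) or the right half (stand y -58 mm) of the pouring rim, centre 165 mm ahead of the pivot.
- red_tin: the same tin in red, below the other half of the rim: not for these balls.
- crate: fixed open wooden scrap crate, 170 (x) x 220 (y) x 60 mm high, wall 6 mm, floor 6 mm; origin under its centre on the bench. It is left or right of the bowl.
- mat: fixed black rubber mat, 160 (x) x 240 (y) x 4 mm, home of the sorting card, on the other side of the bowl; origin under its centre.
- card_grip (a point): middle of the wooden grip of the loose yellow sorting card (0.25 kg), 82 mm above its lower edge. Upright plate 150 mm wide (y), 6 thick (x), 90 high, z up; a foot flange 4 mm thick reaches 47 mm to +x from the plate's middle along the whole lower edge, so it stands alone. Grip 18 (x) x 50 (y) x 35 mm, top 100 mm up. It starts with the foot away from the robot; when pouring the foot points out over the rim.
- ball1_center (a point): centre of a loose polished hollow steel railing ball, 44 mm across, 90 g, slippery (friction about 0.2); at the start it lies at the back of the bowl. 2 to 4 of the four balls are present.
- ball2_center (a point): centre of a loose polished hollow steel railing ball, 44 mm across, 90 g, slippery (friction about 0.2); at the start it lies at the back of the bowl. 2 to 4 of the four balls are present.
- ball3_center (a point): centre of a loose polished hollow steel railing ball, 44 mm across, 90 g, slippery (friction about 0.2); at the start it lies at the back of the bowl. 2 to 4 of the four balls are present.
- ball4_center (a point): centre of a loose polished hollow steel railing ball, 44 mm across, 90 g, slippery (friction about 0.2); at the start it lies at the back of the bowl. 2 to 4 of the four balls are present.
- offcut1_mid (a point): centre of a loose blue square-tube offcut 64 mm long (its x axis), 30 x 30 mm across, about 0.13 kg; at the start it lies in the front part of the bowl, roughly along the stand's x. 2 or 3 of the three are present.
- offcut2_mid (a point): centre of a loose blue square-tube offcut 64 mm long (its x axis), 30 x 30 mm across, about 0.13 kg; at the start it lies in the front part of the bowl, roughly along the stand's x. 2 or 3 of the three are present.
- offcut3_mid (a point): centre of a loose blue square-tube offcut 64 mm long (its x axis), 30 x 30 mm across, about 0.13 kg; at the start it lies in the front part of the bowl, roughly along the stand's x. 2 or 3 of the three are present.
- spray_can: blue spray can, 60 mm across, 170 mm high, loose bystander; origin under its centre
- wrench: steel wrench lying on the bench, loose bystander, about 200 mm long
- clamp: red screw clamp lying flat, loose bystander, about 130 x 90 mm
Not all that is in view belongs to the job. What is shaped like the part that bears ball2_center but pink or turquoise is not meant.

How it is judged (in metres and radians):
On the way, in this order (a step that is already met when the one before it is completed fails the run):
1. all offcuts lie in the wooden crate, released, and the bowl is level (x of offcut1_mid in the frame of crate between -0.082 and 0.082 m and y of offcut1_mid in the frame of crate between -0.107 and 0.107 m and z of offcut1_mid in the frame of crate between 0 and 0.06 m and x of offcut2_mid in the frame of crate between -0.082 and 0.082 m and y of offcut2_mid in the frame of crate between -0.107 and 0.107 m and z of offcut2_mid in the frame of crate between 0 and 0.06 m and x of offcut3_mid in the frame of crate between -0.082 and 0.082 m and y of offcut3_mid in the frame of crate between -0.107 and 0.107 m and z of offcut3_mid in the frame of crate between 0 and 0.06 m and value of joint bowl below 0.08 rad and contact force between the fingers and offcut1 below 0.5 N and contact force between the fingers and offcut2 below 0.5 N and contact force between the fingers and offcut3 below 0.5 N), for 0.2 s.
2. the bowl is tipped well down with the sorting card standing across its rim (value of joint bowl above 0.2 rad and distance between card_grip and bowl_lip below 0.125 m and angle between the y axis of card_grip and the y axis of stand, either way round below 0.8 rad), for 0.2 s.
At the end, for the whole second after the job is handed in: All offcuts inside the crate, all balls inside the green tin (below 70 mm), the card standing upright (within 7 degrees) on the mat with its grip over the mat, the bowl back within 0.05 rad of level rest, everything at rest (x of offcut1_mid in the frame of crate between -0.082 and 0.082 m and y of offcut1_mid in the frame of crate between -0.107 and 0.107 m and z of offcut1_mid in the frame of crate between 0 and 0.06 m and x of offcut2_mid in the frame of crate between -0.082 and 0.082 m and y of offcut2_mid in the frame of crate between -0.107 and 0.107 m and z of offcut2_mid in the frame of crate between 0 and 0.06 m and x of offcut3_mid in the frame of crate between -0.082 and 0.082 m and y of offcut3_mid in the frame of crate between -0.107 and 0.107 m and z of offcut3_mid in the frame of crate between 0 and 0.06 m and x of ball1_center in the frame of green_tin between -0.066 and 0.066 m and y of ball1_center in the frame of green_tin between -0.054 and 0.054 m and z of ball1_center in the frame of green_tin between 0 and 0.07 m and x of ball2_center in the frame of green_tin between -0.066 and 0.066 m and y of ball2_center in the frame of green_tin between -0.054 and 0.054 m and z of ball2_center in the frame of green_tin between 0 and 0.07 m and x of ball3_center in the frame of green_tin between -0.066 and 0.066 m and y of ball3_center in the frame of green_tin between -0.054 and 0.054 m and z of ball3_center in the frame of green_tin between 0 and 0.07 m and x of ball4_center in the frame of green_tin between -0.066 and 0.066 m and y of ball4_center in the frame of green_tin between -0.054 and 0.054 m and z of ball4_center in the frame of green_tin between 0 and 0.07 m and x of card_grip in the frame of mat between -0.085 and 0.085 m and y of card_grip in the frame of mat between -0.12 and 0.12 m and angle between card_grip's own z axis and vertical below 0.12 rad and z of card_grip in the frame of mat below 0.096 m and linear speed of each of ball1, ball2, ball3, ball4, offcut1, offcut2, offcut3, card below 0.03 m/s and value of joint bowl below 0.05 rad); the robot touches nothing.
It fails at once if the bowl is tipped (beyond 0.18 rad) while the card is not at its rim (grip more than 110 mm from the middle of the rim, seen from above) (value of joint bowl above 0.18 rad and horizontal distance between card_grip and bowl_lip above 0.11 m).
It fails at once if a ball is gripped or pressed by the fingers (over 5 N) (contact force between the fingers and ball1 above 5 N or contact force between the fingers and ball2 above 5 N or contact force between the fingers and ball3 above 5 N or contact force between the fingers and ball4 above 5 N).
It fails at once if a bystander is moved by more than 40 mm (distance of any of spray_can, wrench, clamp from where it was at the start of the episode above 0.04 m).
Of ball1, ball2, ball3, ball4 only 2 to 4 are there at a start; the rules pass over those that are not, and their reading is None.
Of offcut1, offcut2, offcut3 only 2 to 3 are there at a start; the rules pass over those that are not, and their reading is None.
At some moment in a run one of offcut1, offcut2, offcut3 may be knocked a few centimetres aside while the robot is not near it.
It also fails if it takes over 210 s, if anything falls off the work surface, if the arm or the gripper's body presses on something with over 40 N, if the wrist force passes 120 N, or if a joint passes its speed limit or range.

## Working session

There is one attempt and no reset: what is moved stays moved. The work goes in short steps, Python scripts to look and compute and a shell command to move; the robot and the scene stay as the last step left them, time stands still between calls to the robot, and variables do not carry over. Pictures are saved under pics/ and viewed, at most 14 in all, crops included, and the job is handed in when it is done.

```bash
mkdir -p pics; ls; cat > h.py <<'E'
import numpy as np, cv2
from scipy.spatial.transform import Rotation as R
from station import ctrl
def save(n,f,crop=None,s=1):
    im=f[...,::-1]
    if crop: im=im[crop[1]:crop[3],crop[0]:crop[2]]
    cv2.imwrite('pics/'+n,cv2.resize(np.ascontiguousarray(im),None,fx=s,fy=s))
def cal(n):
    c=ctrl.get_calibration(n); return np.array(c['mtx'],float),np.array(c['dist_coeffs'],float),np.array(c['xyz'],float),c['orientation']
def rot(o):
    o=np.array(o,float); return o if o.shape==(3,3) else R.from_euler('xyz',o).as_matrix()
def px2w(n,u,v,z):
    K,d,t,o=cal(n); p=cv2.undistortPoints(np.array([[[u,v]]],float),K,d)[0,0]
    r=rot(o)@np.array([p[0],p[1],1]); return t+r*(z-t[2])/r[2]
def w2px(n,P):
    K,d,t,o=cal(n); Rm=rot(o).T
    return cv2.projectPoints((np.atleast_2d(P)-t)@Rm.T,np.zeros(3),np.zeros(3),K,d)[0][:,0]
E
python3 - <<'E'
from h import *
for n in('scene','top'):
    print(n,cal(n)); save(n+'0.png',ctrl.grab_frame(n),None,1.5)
s=ctrl.read_state();print(s)
for nm in ['stand','bowl_lip','green_tin','red_tin','crate','mat','card_grip','ball1_center','offcut1_mid','spray_can','wrench','clamp']:
    for d in ctrl.pinpoint('top',nm):
        if d['conf']>.25: print(nm,round(d['conf'],2),np.round(d['centre'][::-1],1))
E
```

```text
pics
scene (array([[420.98030739,   0.        , 252.3626464 ],
       [  0.        , 420.98030739, 186.06424928],
       [  0.        ,   0.        ,   1.        ]]), array([-0.13258241,  0.        ,  0.        ,  0.        ,  0.        ]), array([1234.3133282 , -500.47358206, 1174.14658005]), array([-2.45217666,  0.01679327,  0.90272494]))
top (array([[370.10371933,   0.        , 253.74653438],
       [  0.        , 370.10371933, 190.00844091],
       [  0.        ,   0.        ,   1.        ]]), array([-0.04681171,  0.        ,  0.        ,  0.        ,  0.        ]), array([ 357.42128164,   43.23678727, 1061.56154151]), array([-2.94824642, -0.008337  , -1.56654884]))
{'time': 0.1, 'joint_pos': array([-1.34272226,  0.70701413, -0.02759881,  1.48488566,  0.02201291,
        0.95089638, -0.07553361]), 'qd': array([-0.00112095, -0.00116983,  0.00013365, -0.00048404,  0.00087167,
        0.00146734, -0.0012912 ]), 'joint_torque': array([ 1.29731125e-03, -8.84307790e+01,  1.23658542e+00, -2.36454248e+01,
        1.70956878e-02,  5.09018049e-03, -7.84202416e-05]), 'ee_pos': array([153.19674042, 553.98555306, 209.40536226]), 'orientation': array([-3.14069315e+00,  4.71672915e-05,  2.87177675e+00]), 'ft_force': array([0.44613067, 0.51123529, 0.00389275]), 'ft_torque': array([-0.01979709, -0.05352923, -0.00612844]), 'gripper_force': 0.0, 'gripper_width': 85.33405109505637}
stand 0.58 [268.7 205.4]
stand 0.35 [289.8 149.1]
green_tin 0.88 [289.3 152.1]
red_tin 0.64 [248.4 154.7]
crate 0.76 [391.5 220.9]
mat 0.98 [144.9 218.5]
card_grip 0.88 [134.4 213.8]
ball1_center 0.71 [306.3 235.4]
offcut1_mid 0.79 [254.6 198.4]
spray_can 0.73 [127.4 163. ]
wrench 0.93 [376.7 153. ]
clamp 0.75 [181.5 137.3]
```

View pics/scene0.png

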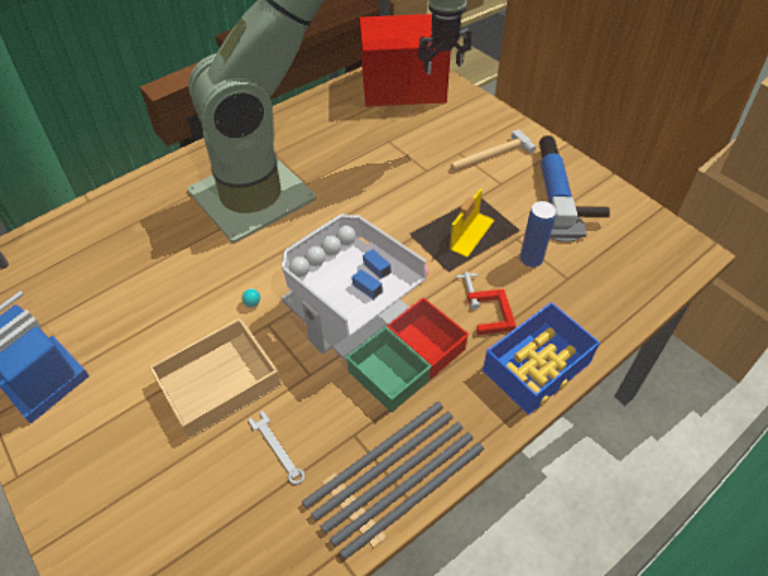

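View pics/top0.png

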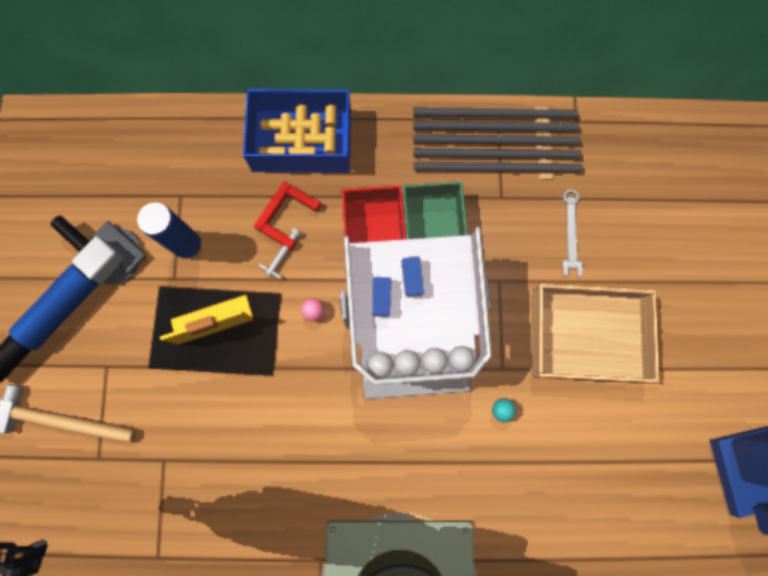

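The scene picture shows two blue offcuts in the bowl, at scene px (251,175) and (245,189) and top px (254,197) and (275,183). There are four steel balls along the back. The green tin is on the robot's right, the crate is to the right and the mat with the card to the left.

Look-alikes: the pink ball at top (208,206) and turquoise ball at top (336,273) are not steel balls. The blue spray can (113,145), blue grinder (40,200) and blue boxes are not offcuts. I choose the two blue blocks inside the bowl and will check them in a crop.

```bash
cat >> h.py <<'E'
def rect(n,nm,z,minc=.3):
    out=[]
    for d in ctrl.masks_of(n,nm):
        if d['conf']<minc: continue
        c=max(cv2.findContours(d['mask'].astype(np.uint8),0,2)[0],key=cv2.contourArea)[:,0].astype(float)
        w=np.array([px2w(n,u,v,z)[:2] for u,v in c],np.float32)
        (cx,cy),(a,b),th=cv2.minAreaRect(w)
        if a<b:a,b,th=b,a,th+90
        th=(th+90)%180-90
        out.append((d['conf'],cx,cy,a,b,th)); print(n,nm,'c%.2f ctr %.0f %.0f size %.0f %.0f long-axis deg %.1f'%out[-1])
    return out
def tri(nm,minc=.3):
    # nearest-approach of rays for best matching detections
    res=[]
    L={}
    for n in('scene','top'):
        K,d,t,o=cal(n);L[n]=[]
        for q in ctrl.pinpoint(n,nm):
            if q['conf']<minc: continue
            p=cv2.undistortPoints(np.array([[q['centre'][::-1]]],float),K,d)[0,0]
            r=rot(o)@np.array([p[0],p[1],1]);L[n].append((t,r/np.linalg.norm(r),q['conf']))
    for a in L['scene']:
        for b in L['top']:
            s=np.linalg.lstsq(np.c_[a[1],-b[1]],b[0]-a[0],rcond=None)[0]
            P,Q=a[0]+s[0]*a[1],b[0]+s[1]*b[1]
            g=np.linalg.norm(P-Q)
            if g<15: res.append((nm,np.round((P+Q)/2),round(g,1),round(a[2],2),round(b[2],2)));print(*res[-1])
    return res
E
python3 - <<'E'
from h import *
f=ctrl.grab_frame('top');g=ctrl.grab_frame('scene')
a=cv2.resize(f[140:280,215:345],None,fx=3,fy=3);b=cv2.resize(g[130:240,180:300],(390,420))
save('crop1.png',np.hstack([a,b]))
rect('top','offcut1_mid',160); rect('top','crate',60);rect('top','mat',4);rect('top','green_tin',60);rect('top','red_tin',60);rect('top','bowl_lip',180);rect('top','card_grip',50)
for n in ['stand','bowl_lip','green_tin','red_tin','crate','mat','card_grip','ball1_center','offcut1_mid']: tri(n)
E
```

```text
top offcut1_mid c0.51 ctr 515 36 size 63 30 long-axis deg 0.3
top crate c0.77 ctr 467 -357 size 236 174 long-axis deg 87.4
top mat c0.82 ctr 476 354 size 240 160 long-axis deg 87.5
top green_tin c0.63 ctr 698 -63 size 121 115 long-axis deg -86.3
top green_tin c0.43 ctr 504 -28 size 299 277 long-axis deg 3.8
top red_tin c0.90 ctr 690 51 size 115 109 long-axis deg -85.7
top red_tin c0.31 ctr 661 -325 size 159 26 long-axis deg -2.4
top bowl_lip c0.58 ctr 513 36 size 64 29 long-axis deg 0.3
top bowl_lip c0.56 ctr 499 -23 size 240 228 long-axis deg 4.7
top card_grip c0.58 ctr 486 361 size 172 50 long-axis deg -71.2
bowl_lip [619. -16. 144.] 3.8 0.68 0.76
green_tin [682. -69.   2.] 0.4 0.6 0.74
red_tin [678.  47.   5.] 10.9 0.62 0.78
crate [ 465. -368.   -2.] 0.5 0.77 0.57
mat [476. 354.  -7.] 4.5 0.81 0.62
card_grip [480. 356.  82.] 8.1 0.73 0.9
offcut1_mid [521.  33. 144.] 13.4 0.5 0.85
```

View pics/crop1.png

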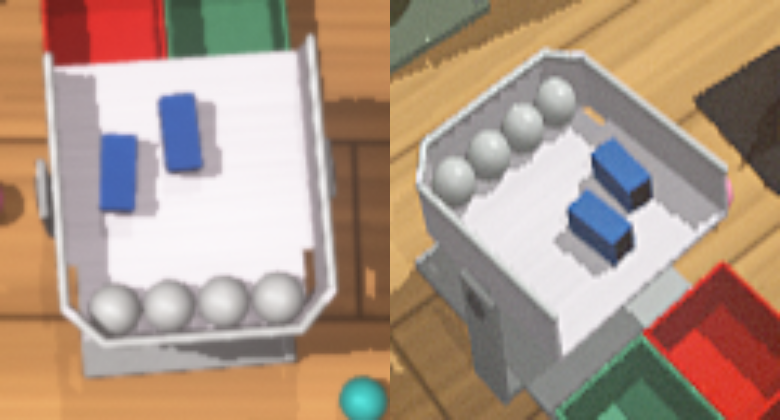

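The crop confirms two blue offcuts lying free of each other in the bowl's front part, with the four steel balls at the back.

```bash
cat >> h.py <<'E'
PIV=np.array([514.,-23.]);SY=np.deg2rad(4.)
def st(x,y): c,s=np.cos(SY),np.sin(SY); return PIV+np.array([c*x-s*y,s*x+c*y])
def tost(p): c,s=np.cos(SY),np.sin(SY); d=np.asarray(p)[:2]-PIV; return np.array([c*d[0]+s*d[1],-s*d[0]+c*d[1]])
def go(p,yaw=None):
    s=ctrl.read_state(); T=R.from_euler('xyz',s['orientation']).as_matrix()
    d=np.array(p,float)-s['ee_pos']; print('shift tool',np.round(T.T@d,1),'len %.0f'%np.linalg.norm(d))
    y=np.rad2deg(s['orientation'][2]); print('now',np.round(s['ee_pos'],1),'rpy',np.round(np.rad2deg(s['orientation']),1),'q',np.round(s['joint_pos'],2),'t',s['time'],'F',np.round(s['ft_force'],1))
    if yaw is not None: print('twist',round(-((yaw-y+180)%360-180),1))
def blues():
    f=ctrl.grab_frame('top');h=cv2.cvtColor(f,cv2.COLOR_RGB2HSV)
    m=((abs(h[...,0].astype(int)-112)<12)&(h[...,1]>120)&(h[...,2]>60)).astype(np.uint8)
    m[:150]=0;m[290:]=0;m[:,:200]=0;m[:,455:]=0
    for c in cv2.findContours(m,0,2)[0]:
        if cv2.contourArea(c)<60: continue
        (u,v),_,_=cv2.minAreaRect(c);z=162 if u<345 else 40
        w=np.array([px2w('top',a,b,z)[:2] for a,b in c[:,0]],np.float32)
        (cx,cy),(a,b),th=cv2.minAreaRect(w)
        if a<b:a,b,th=b,a,th+90
        print('blue px',round(u),round(v),'w',round(cx),round(cy),'st',np.round(tost((cx,cy))),round(a),round(b),'deg',round((th+90)%180-90,1))
E
python3 - <<'E'
from h import *
blues()
go([520,30,260],180)
E
```

```text
blue px 254 197 w 516 36 st [ 6. 58.] 60 25 deg 0.3
blue px 275 184 w 550 -16 st [36.  5.] 61 27 deg 6.4
shift tool [-493.2 -407.5  -50.2] len 642
now [153.2 554.2 209.8] rpy [-180.    -0.   164.5] q [-1.34  0.71 -0.03  1.48  0.02  0.95 -0.08] t 2.1 F [0.3 0.5 0.2]
twist -15.5
```

```bash
python3 -m handwheel '[-34,-27.5,-10,0,-34,-27.5,-10,0,-34,-27.5,-10,0,-34,-27.5,-10,0,-34,-27.5,-10,0]' 0.4 40
python3 -m handwheel '[-34,-27.5,0,0,-34,-27.5,0,0,-34,-27.5,0,0,-34,-27.5,0,0,-34,-27.5,0,0]'
python3 -m handwheel '[-34,-27.5,0,0,-34,-27.5,0,0,-34,-27.5,0,0,-34,-27.5,0,0,-34,-27.5,0,0]'
python3 -m handwheel '[-34,-27.5,0,-7.3,0,0,0,-7.3,0,0,0,-7.3,0,0,0,0,0,0,0,0]'
python3 -c "
from h import *
go([562,-14.5,152],186.4);print(ctrl.read_state()['gripper_width']);blues()"
```

```text
time: 2.6
ee_pos: [281.2, 374.8, 260.3]
orientation: [3.141, 0.0, 2.872]
ft_force: [0.9, 0.7, -0.3]
gripper_width: 51.1
gripper_force: 0.0
time: 3.1
ee_pos: [408.5, 196.9, 260.0]
orientation: [3.141, 0.0, 2.872]
ft_force: [1.0, 0.5, 0.3]
gripper_width: 51.0
gripper_force: 0.0
time: 3.6
ee_pos: [535.7, 18.9, 259.9]
orientation: [3.142, 0.0, 2.872]
ft_force: [0.5, 0.6, 0.9]
gripper_width: 51.4
gripper_force: 0.0
time: 4.1
ee_pos: [560.2, -14.9, 259.9]
orientation: [-3.142, -0.0, -3.033]
ft_force: [0.7, 0.0, 0.3]
gripper_width: 51.1
gripper_force: 0.0
shift tool [ -1.8   0.2 107.9] len 108
now [560.2 -14.9 259.9] rpy [-180.    -0.  -173.8] q [ 0.06  0.63 -0.18  1.45  0.12  1.07  1.54] t 4.1 F [0.7 0.  0.3]
twist -0.2
51.07271170240161
blue px 254 197 w 516 36 st [ 6. 58.] 60 25 deg 0.3
```

```bash
python3 -m handwheel '[-2,0,30,0,0,0,30,0,0,0,25,0,0,0,15,0,0,0,8,0]'
python3 -m handwheel '[0,0,0,0,0,0,0,0,0,0,0,0,0,0,0,0,0,0,0,0]' 1 30
python3 -m handwheel '[0,0,-30,0,0,0,-40,0,0,0,-40,0,0,0,0,0,0,0,0,0]'
python3 -c "
from h import *
go([467,-330,80],186)
f=ctrl.grab_frame('scene');save('g1.png',f[80:320,100:400],None,2)"
```

```text
time: 4.65
ee_pos: [561.9, -14.5, 150.7]
orientation: [-3.141, -0.001, -3.031]
ft_force: [0.2, 0.5, 0.6]
gripper_width: 51.3
gripper_force: 0.0
time: 5.15
ee_pos: [562.4, -14.7, 152.2]
orientation: [-3.141, 0.001, -3.029]
ft_force: [-0.4, -0.0, -0.1]
gripper_width: 0.2
gripper_force: 0.0
time: 5.65
ee_pos: [562.4, -14.7, 262.4]
orientation: [-3.141, 0.001, -3.029]
ft_force: [-0.1, 0.4, -0.1]
gripper_width: 0.1
gripper_force: 0.0
shift tool [ 130.3 -302.6  182.3] len 377
now [562.4 -14.7 262.4] rpy [-1.800e+02  1.000e-01 -1.736e+02] q [ 0.06  0.63 -0.18  1.44  0.12  1.08  1.54] t 5.65 F [-0.1  0.4 -0.1]
twist 0.4
```

View pics/g1.png

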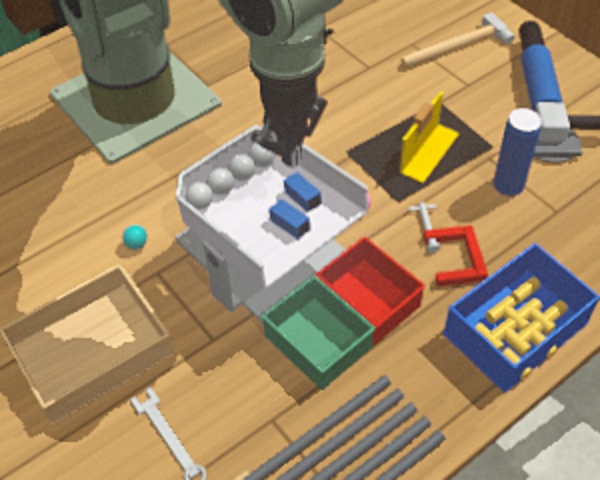

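The gripper closed on nothing. At crop px (290,215) and (302,190) the two offcuts are still lying in the bowl. I'll triangulate them from both cameras.

```bash
cat >> h.py <<'E'
def bluecent(n,box):
    f=ctrl.grab_frame(n);h=cv2.cvtColor(f,cv2.COLOR_RGB2HSV)
    m=((abs(h[...,0].astype(int)-112)<14)&(h[...,1]>100)&(h[...,2]>30)).astype(np.uint8)
    k=np.zeros_like(m);k[box[1]:box[3],box[0]:box[2]]=1;m*=k
    return [(cv2.minAreaRect(c)[0],cv2.boundingRect(c)) for c in cv2.findContours(m,0,2)[0] if cv2.contourArea(c)>40]
E
python3 - <<'E'
from h import *
print(bluecent('scene',(190,150,290,215)));print(bluecent('top',(225,150,325,235)))
s=ctrl.read_state()
print('tcp px',w2px('scene',s['ee_pos']),w2px('top',s['ee_pos']))
for P in([516,36,147],[550,-16,150]): print(P,w2px('scene',P),w2px('top',P))
tri('offcut1_mid',.1)
save('top2.png',ctrl.grab_frame('top')[120:270,190:340],None,4)
E
```

```text
[((243.23077392578125, 188.15383911132812), (235, 180, 19, 14)), ((249.9672088623047, 173.63934326171875), (242, 166, 18, 15))]
[((253.5, 197.0), (248, 185, 12, 25))]
tcp px [[245.57742935 166.14467474]] [[277.12837815 169.14410102]]
[516, 36, 147] [[250.32943865 174.32040441]] [[253.86035222 198.04096695]]
[550, -16, 150] [[243.96798812 187.88751165]] [[274.57272322 184.64802178]]
offcut1_mid [523.  35. 142.] 2.8 0.49 0.59
```

View pics/top2.png

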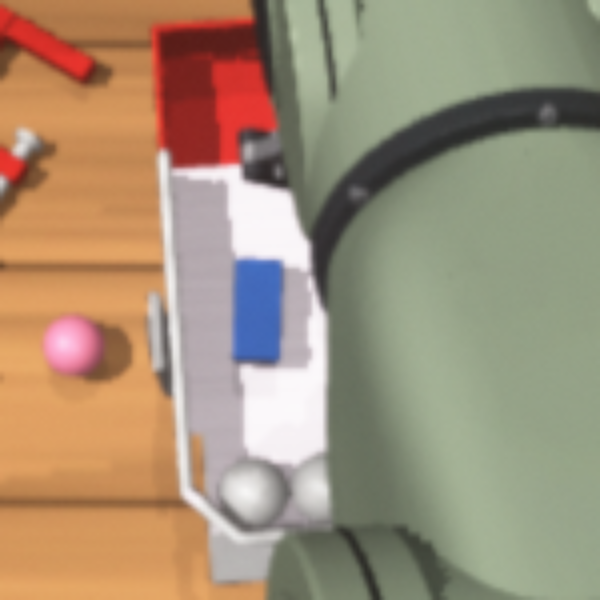

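```bash
python3 - <<'E'
from h import *
f=ctrl.grab_frame('scene').copy();s=ctrl.read_state();e=s['ee_pos']
im=cv2.resize(f[110:230,190:310],None,fx=5,fy=5,interpolation=cv2.INTER_NEAREST)
for P,c in((e,(255,0,0)),(e-[0,0,11],(0,255,0)),(e+[0,0,8],(255,255,0))):
    u=w2px('scene',P)[0];cv2.circle(im,(int((u[0]-190)*5),int((u[1]-110)*5)),3,c,-1)
for c in ((516,36,0.3),(550,-16,6.4)):
    for z in (132,162):
        a=np.deg2rad(c[2]);M=np.array([[np.cos(a),-np.sin(a)],[np.sin(a),np.cos(a)]])
        for q in((32,15),(32,-15),(-32,-15),(-32,15)):
            P=np.r_[np.array(c[:2])+M@q,z];u=w2px('scene',P)[0];cv2.circle(im,(int((u[0]-190)*5),int((u[1]-110)*5)),2,(255,0,255) if z>140 else (255,128,0),-1)
save('g2.png',im)
E
```

```text
(no output)
```

View pics/g2.png

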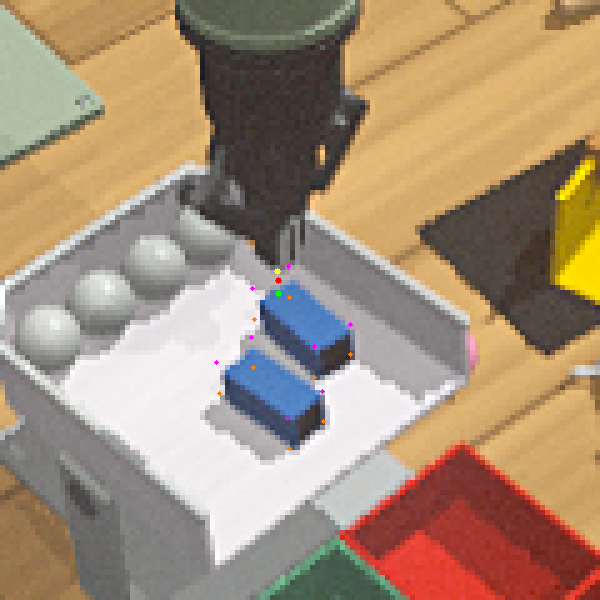

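The overlay at crop px (278,293) puts the predicted fingertip about 15 mm below the seen tip at (280,265). The grip was probably too high, so I'll go lower in small steps and watch the force.

```bash
python3 -m handwheel '[0,0,30,0,0,0,30,0,0,0,30,0,0,0,15,0,0,0,5,0]' 0.4 40 | grep -E 'pos|force'
python3 -m handwheel '[0,0,3,0,0,0,0,0]'| grep -E 'pos|force|width'
python3 -m handwheel '[0,0,3,0,0,0,0,0]'| grep -E 'pos|ft_force'
python3 -m handwheel '[0,0,3,0,0,0,0,0]'| grep -E 'pos|ft_force'
```

```text
ee_pos: [561.6, -14.7, 150.2]
ft_force: [0.9, -0.3, 0.8]
gripper_force: 0.0
ee_pos: [562.5, -14.7, 149.2]
ft_force: [0.4, 1.1, 0.8]
gripper_width: 51.4
gripper_force: 0.0
ee_pos: [562.4, -14.7, 146.0]
ft_force: [0.8, -0.3, -0.3]
ee_pos: [562.2, -14.7, 142.6]
ft_force: [0.2, -0.7, 0.1]
```

```bash
python3 -m handwheel '[0,0,0,0,0,0,0,0,0,0,0,0,0,0,0,0]' 1 40 | grep -E 'pos|force|width'
python3 -c "
from h import *
print(bluecent('scene',(190,150,290,215)))
save('g3.png',ctrl.grab_frame('scene'),(190,110,310,230),5)"
```

```text
ee_pos: [564.9, -16.0, 144.8]
ft_force: [11.0, -8.0, 28.6]
gripper_width: 3.3
gripper_force: 42.0
[((246.12974548339844, 187.32164001464844), (236, 184, 21, 14))]
```

View pics/g3.png

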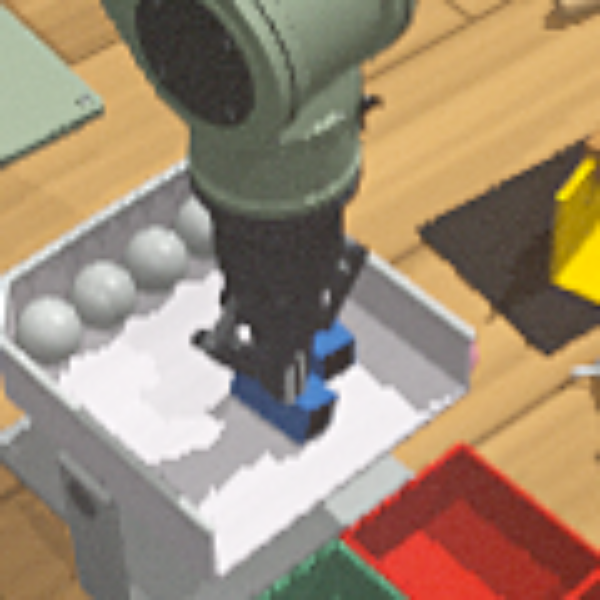

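```bash
python3 -m handwheel '[0,0,-20,0,0,0,-30,0,0,0,-30,0,0,0,0,0,0,0,0,0]' | grep -E 'pos|force|width'
python3 - <<'E'
from h import *
print(w2px('scene',[565,-16,134]))
b=bluecent('scene',(190,150,290,215));print(b)
f=ctrl.grab_frame('scene');e=ctrl.read_state()['ee_pos'];print(e)
im=cv2.resize(f[100:240,190:310],None,fx=4,fy=4,interpolation=cv2.INTER_NEAREST)
for k in range(0,50,10):
    u=w2px('scene',e+[0,0,k-11])[0];cv2.circle(im,(int((u[0]-190)*4),int((u[1]-100)*4)),2,(0,255,0),-1)
save('g4.png',im)
E
```

```text
ee_pos: [562.3, -14.7, 222.9]
ft_force: [0.5, -0.5, -0.8]
gripper_width: 0.2
gripper_force: 0.0
[[247.02809507 193.95502184]]
[((242.65380859375, 187.76919555664062), (234, 180, 20, 16)), ((249.75003051757812, 174.25001525878906), (242, 168, 18, 13))]
[561.91070617 -14.73299884 222.00085464]
```

View pics/g4.png

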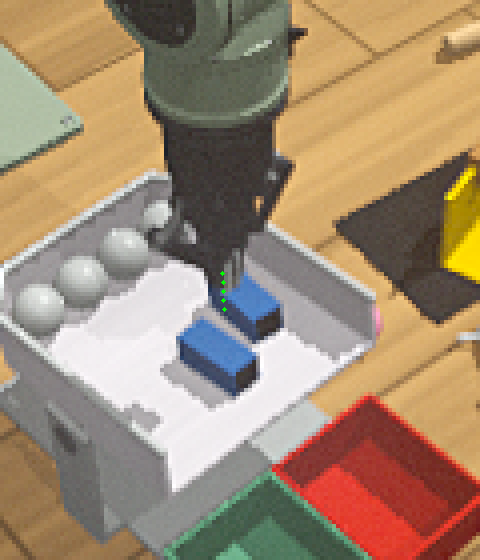

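The seen tip, at crop px (225,290), matches about 20 mm above the reported tip, and the bowl is level again. I'll grasp about 22 mm lower than the reading suggests.

```bash
python3 -m handwheel '[4,0,0,0,0,0,30,0,0,0,30,0,0,0,15,0,0,0,5,0]' 0.4 40 | grep -E 'pos|width'
python3 -m handwheel '[0,0,5,0,0,0,0,0]'| grep -E 'pos|ft_force'
python3 -m handwheel '[0,0,5,0,0,0,0,0]'| grep -E 'pos|ft_force'
python3 -m handwheel '[0,0,4,0,0,0,0,0]'| grep -E 'pos|ft_force'
python3 -m handwheel '[0,0,0,0,0,0,0,0,0,0,0,0,0,0,0,0]' 1 30 | grep -E 'pos|force|width'
```

```text
ee_pos: [557.2, -15.2, 141.0]
gripper_width: 51.5
ee_pos: [558.2, -15.1, 137.8]
ft_force: [0.5, 0.3, 0.7]
ee_pos: [558.3, -15.2, 132.7]
ft_force: [-0.2, -0.1, -0.0]
ee_pos: [559.1, -15.3, 129.6]
ft_force: [-1.0, -1.1, 16.2]
ee_pos: [559.3, -15.5, 130.1]
ft_force: [-0.5, -2.5, 18.9]
gripper_width: 28.8
gripper_force: 33.4
```

```bash
python3 -m handwheel '[0,0,-20,0,0,0,-30,0,0,0,-40,0,0,0,-20,0,0,0,0,0]' | grep -E 'pos|force|width'
python3 -c "
from h import *
go([470,-322,100],177)
print(bluecent('scene',(190,110,290,215)))"
```

```text
ee_pos: [559.2, -15.1, 241.4]
ft_force: [-0.3, 0.1, -1.8]
gripper_width: 29.0
gripper_force: 31.0
shift tool [ 123.6 -294.9  141. ] len 349
now [559.2 -15.1 241.4] rpy [-180.     0.2 -173.6] q [ 0.07  0.65 -0.18  1.49  0.13  1.01  1.53] t 10.2 F [-0.3  0.1 -1.8]
twist 9.4
[((254.00001525878906, 175.0), (249, 171, 11, 9)), ((246.24118041992188, 164.13528442382812), (244, 159, 10, 13))]
```

```bash
python3 -m handwheel '[15.5,-37,0,0,15.5,-37,0,0,15.5,-37,0,0,15.5,-37,0,0,15.5,-37,0,0]' | grep -E 'pos|width'
python3 -m handwheel '[15.5,-37,0,0,15.5,-37,0,0,15.5,-37,0,0,0,0,0,4.7,0,0,0,4.7]' | grep -E 'pos|width'
python3 -m handwheel '[0,0,45,0,0,0,45,0,0,0,45,0,0,0,45,0,0,0,25,0]' | grep -E 'pos|width'
python3 -m handwheel '[0,0,15,0,0,0,8,0,0,0,0,0]' | grep -E 'pos|width|ft_force'
python3 -m handwheel '[0,0,0,0,0,0,0,0,0,0,0,0]' 0.4 | grep -E 'pos|width|ft_force'
python3 -m handwheel '[0,0,-45,0,0,0,-50,0,0,0,-50,0,0,0,-45,0,0,0,-45,0]' | grep -E 'pos|width'
python3 -c "
from h import *
blues();go([516,36,245],180)"
```

```text
ee_pos: [501.0, -209.0, 237.6]
gripper_width: 29.0
ee_pos: [467.2, -324.1, 237.3]
gripper_width: 29.1
ee_pos: [466.4, -321.9, 29.6]
gripper_width: 29.4
ee_pos: [468.1, -323.1, 10.5]
ft_force: [-0.8, 0.2, -0.9]
gripper_width: 29.2
ee_pos: [468.7, -323.5, 11.7]
ft_force: [-1.3, -0.4, 0.3]
gripper_width: 51.3
ee_pos: [468.0, -323.0, 248.6]
gripper_width: 51.2
blue px 381 226 w 459 -319 st [ -75. -292.] 60 28 deg -3.2
blue px 254 199 w 512 37 st [ 2. 60.] 61 27 deg 9.4
shift tool [-27.3 362.    8.8] len 363
now [ 469.8 -324.1  255.3] rpy [-179.7    0.5  177. ] q [ 0.64  0.65 -0.18  1.43  0.12  1.06  1.96] t 12.9 F [ 1.2  0.4 11.8]
twist -3.0
```

```bash
python3 -m handwheel '[-3.3,45.5,1,0,-3.3,45.5,1,0,-3.3,45.5,1,0,-3.3,45.5,1,0,-3.3,45.5,1,0]' | grep -E 'pos|width'
python3 -m handwheel '[-3.3,45.5,0,0,-3.3,45.5,0,0,-3.3,45.5,0,0,0,0,0,-6.2,0,0,0,-6.2]' | grep -E 'pos|width'
python3 -c "
from h import *
go([514,37,130],189.4)"
```

```text
ee_pos: [496.4, -95.1, 241.3]
gripper_width: 51.5
ee_pos: [513.4, 40.5, 241.1]
gripper_width: 51.0
shift tool [ 1.000e-01 -3.600e+00  1.111e+02] len 111
now [513.4  40.5 241.1] rpy [-180.     0.  -170.2] q [-0.02  0.58 -0.21  1.65  0.14  0.93  1.46] t 13.9 F [-0.8 -0.9  0.5]
twist 0.4
```

```bash
python3 -m handwheel '[0,-3.5,30,0,0,0,30,0,0,0,30,0,0,0,15,0,0,0,3,0]' | grep -E 'pos|ft_force'
python3 -m handwheel '[0,0,3,0,0,0,0,0]'| grep -E 'pos|ft_force'
python3 -m handwheel '[0,0,0,0,0,0,0,0,0,0,0,0,0,0,0,0]' 1 30 | grep -E 'pos|force|width'
python3 -m handwheel '[0,0,-20,0,0,0,-30,0,0,0,-40,0,0,0,-20,0,0,0,0,0]' | grep -E 'pos|force|width'
python3 -c "
from h import *
go([470,-400,100],177);blues()"
```

```text
ee_pos: [513.4, 35.4, 131.8]
ft_force: [0.3, -0.7, 0.5]
ee_pos: [514.3, 35.5, 130.5]
ft_force: [-0.3, -0.1, -0.4]
ee_pos: [514.4, 35.5, 130.7]
ft_force: [-2.3, -0.2, 8.5]
gripper_width: 28.9
gripper_force: 29.2
ee_pos: [514.9, 35.6, 242.5]
ft_force: [-0.1, 0.3, -2.2]
gripper_width: 29.4
gripper_force: 31.1
shift tool [ 116.3 -422.3  142.1] len 461
now [514.9  35.6 242.5] rpy [-180.     0.3 -170.6] q [-0.01  0.58 -0.21  1.65  0.15  0.93  1.46] t 15.5 F [-0.1  0.3 -2.2]
twist 12.4
blue px 381 226 w 458 -319 st [ -77. -292.] 56 23 deg -3.3
```

```bash
python3 -m handwheel '[11.6,-42.2,0,0,11.6,-42.2,0,0,11.6,-42.2,0,0,11.6,-42.2,0,0,11.6,-42.2,0,0]' | grep -E 'pos|width'
python3 -m handwheel '[11.6,-42.2,0,0,11.6,-42.2,0,0,11.6,-42.2,0,0,11.6,-42.2,0,0,11.6,-42.2,0,0]' | grep -E 'pos|width'
python3 -m handwheel '[0,0,0,6.2,0,0,0,6.2,0,0,45,0,0,0,45,0,0,0,45,0]' | grep -E 'pos|width'
python3 -m handwheel '[0,0,45,0,0,0,28,0,0,0,15,0,0,0,8,0,0,0,0,0]' | grep -E 'pos|width|ft_force'
python3 -m handwheel '[0,0,0,0,0,0,0,0,0,0,0,0]' 0.4 | grep -E 'pos|width|ft_force'
python3 -m handwheel '[0,0,-45,0,0,0,-50,0,0,0,-50,0,0,0,-45,0,0,0,-40,0]' | grep -E 'pos|width'
python3 -m handwheel '[0,0,0,0,0,0,0,0,0,0,0,0]' 0 | grep -E 'pos|width'
python3 - <<'E'
from h import *
blues();ctrl.grab_frame('scene')
rect('top','card_grip',60);tri('card_grip');tri('mat');rect('top','mat',4);rect('top','green_tin',60)
go([480,356,250],108)
f=ctrl.grab_frame('top');save('c1.png',np.hstack([cv2.resize(f[170:270,85:205],None,fx=3,fy=3),cv2.resize(f[140:280,215:355],(360,300))]),None,1)
h=cv2.cvtColor(f,cv2.COLOR_RGB2HSV)
for lo,hi,nm in((22,35,'yel'),):
    m=((h[...,0]>lo)&(h[...,0]<hi)&(h[...,1]>120)&(h[...,2]>100)).astype(np.uint8);m[:,:80]=0;m[:,210:]=0;m[:170]=0;m[260:]=0
    y,x=np.nonzero(m);print(nm,len(x),x.min(),x.max(),y.min(),y.max())
    c=max(cv2.findContours(m,0,2)[0],key=cv2.contourArea);b=cv2.boxPoints(cv2.minAreaRect(c));print(b)
E
```

```text
ee_pos: [490.5, -183.8, 238.7]
gripper_width: 29.0
ee_pos: [467.9, -401.3, 238.4]
gripper_width: 28.7
ee_pos: [468.1, -399.3, 102.1]
gripper_width: 29.0
ee_pos: [469.0, -399.7, 8.7]
ft_force: [0.2, -0.4, -0.5]
gripper_width: 29.0
ee_pos: [469.0, -400.1, 9.6]
ft_force: [0.2, -0.3, 0.2]
gripper_width: 51.1
ee_pos: [468.7, -399.8, 242.0]
gripper_width: 51.5
ee_pos: [468.5, -399.6, 238.1]
gripper_width: 85.3
blue px 381 226 w 459 -319 st [ -76. -292.] 60 28 deg -3.2
blue px 408 222 w 467 -395 st [ -72. -368.] 59 26 deg -4.0
top card_grip c0.80 ctr 486 357 size 167 48 long-axis deg -70.9
card_grip [477. 354.  80.] 1.7 0.68 0.61
card_grip [620. 194. 286.] 4.3 0.68 0.48
mat [473. 356.  -7.] 2.8 0.94 0.6
top mat c0.68 ctr 476 353 size 242 160 long-axis deg 87.2
top green_tin c0.60 ctr 700 -62 size 120 111 long-axis deg -86.5
shift tool [ 27.8 755.3 -11.3] len 756
now [ 468.8 -399.8  238.7] rpy [180.  -0. 177.] q [ 0.74  0.75 -0.19  1.27  0.14  1.14  2.06] t 19.1 F [ 0.5  0.4 -0.1]
twist 69.0
yel 421 107 166 198 225
[[103.845634 213.76265 ]
 [163.07361  197.13725 ]
 [166.37402  208.89503 ]
 [107.14606  225.52043 ]]
```

View pics/c1.png

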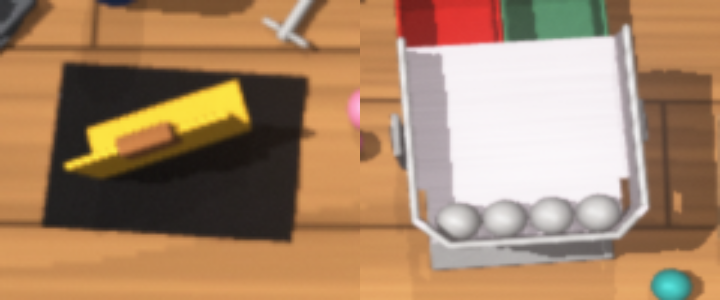

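```bash
python3 - <<'E'
from h import *
print(px2w('top',133.3,216.3,100),px2w('top',107,225,90),px2w('top',167.5,211,90))
f=ctrl.grab_frame('top');h=cv2.cvtColor(f,cv2.COLOR_RGB2HSV)
m=((h[...,0]<16)&(h[...,1]>100)&(h[...,2]>80)).astype(np.uint8);m[:,:110]=0;m[:,160:]=0;m[:205]=0;m[230:]=0
c=max(cv2.findContours(m,0,2)[0],key=cv2.contourArea);r=cv2.minAreaRect(c);print(r)
b=cv2.boxPoints(r);print([np.round(px2w('top',*q,100)[:2]) for q in b],px2w('top',*r[0],97))
print('lip px',w2px('top',[619,-16,140]))
# bowl rim ends px from crop: (405,45),(628,40)-> left/right rim floor corners
for q in((405-360,45),(622-360,38)): print(px2w('top',215+q[0]*140/360,140+q[1]*140/300,140))
E
```

```text
[473.74551602 351.00920712 100.        ] [451.34276768 422.69439861  90.        ] [489.71070489 264.05202116  90.        ]
((133.24656677246094, 216.34246826171875), (7.613974094390869, 18.869415283203125), 65.55604553222656)
[array([472., 378.]), array([493., 334.]), array([475., 324.]), array([454., 368.])] [473.99530276 352.10350081  97.        ]
lip px [[274.1445656  159.29551407]]
[613.73866542  91.39269387 140.        ]
[ 624.02734985 -126.84818207  140.        ]
```

```bash
python3 - <<'E'
from h import *
a=px2w('top',114.3,212.7,8);b=px2w('top',165,196.7,8);print(a,b)
d=(a-b)[:2];L=np.hypot(*d);psi=np.arctan2(-d[0],d[1]);print(L,np.rad2deg(psi));x=np.array([np.cos(psi),np.sin(psi)]);print('grip',(a+b)[:2]/2-47*x)
go([474,352,240],90+np.rad2deg(psi))
E
```

```text
[494.86209037 436.23788559   8.        ] [542.51045529 291.95476179   8.        ]
151.94731485232998 18.275399228753486
grip [474.05694308 349.35783915]
shift tool [ 33.6 751.   -1.2] len 752
now [ 468.8 -399.8  238.8] rpy [-180.   -0.  177.] q [ 0.74  0.75 -0.19  1.27  0.14  1.14  2.06] t 19.2 F [ 0.5 -0.1  0.7]
twist 68.8
```

```bash
python3 -m handwheel '[2.1,47,0,0,2.1,47,0,0,2.1,47,0,0,2.1,47,0,0,2.1,47,0,0]' 0 | grep -E 'pos'
python3 -m handwheel '[2.1,47,0,0,2.1,47,0,0,2.1,47,0,0,2.1,47,0,0,2.1,47,0,0]' | grep -E 'pos'
python3 -m handwheel '[2.1,47,0,0,2.1,47,0,0,2.1,47,0,0,2.1,47,0,0,2.1,47,0,0]' | grep -E 'pos'
python3 -m handwheel '[2.1,47,0,0,0,0,0,8.5,0,0,0,8.5,0,0,0,8.5,0,0,0,8.5]' | grep -E 'pos'
python3 -m handwheel '[0,0,0,8.5,0,0,0,8.5,0,0,0,8.5,0,0,0,8.5,0,0,0,0]' | grep -E 'pos'
python3 -c "
from h import *
go([475,351,68],108.3)"
```

```text
ee_pos: [470.2, -162.8, 239.0]
ee_pos: [471.9, 72.6, 239.0]
ee_pos: [473.5, 307.9, 238.9]
ee_pos: [474.1, 353.0, 238.8]
ee_pos: [473.9, 353.2, 238.7]
shift tool [ -2.3   0.3 170.7] len 171
now [473.9 353.2 238.7] rpy [-180.     0.   108.9] q [-0.8   0.72  0.23  1.38 -0.17  1.07 -0.21] t 21.7 F [-0.3 -0.7 -0.1]
twist 0.6
```

```bash
python3 -m handwheel '[-2.5,0,40,0.6,0,0,40,0,0,0,30,0,0,0,20,0,0,0,10,0]' 0.35 | grep -E 'pos|ft_f'
python3 -m handwheel '[0,0,10,0,0,0,10,0,0,0,10,0,0,0,0,0]' | grep -E 'pos|ft_f'
python3 -c "
from h import *
save('c2.png',ctrl.grab_frame('scene'),(240,80,380,190),5)"
```

```text
ee_pos: [474.3, 350.3, 97.2]
ft_force: [0.2, 0.3, -0.2]
ee_pos: [474.5, 350.4, 67.9]
ft_force: [-0.5, 0.5, 0.2]
```

View pics/c2.png

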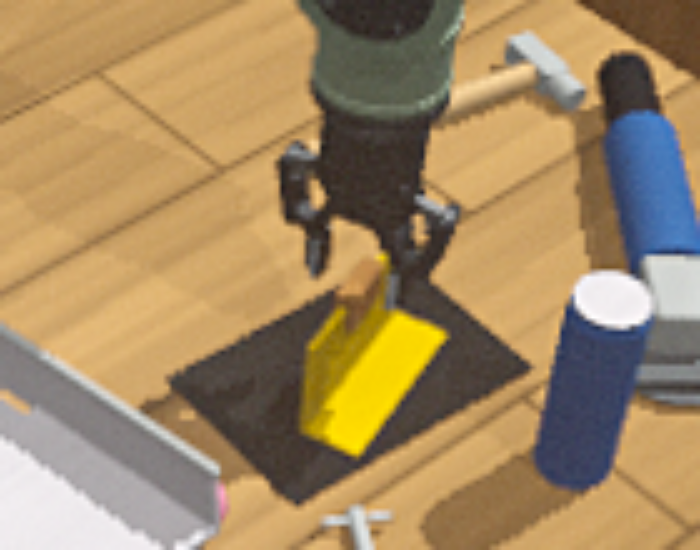

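The fingers straddle the wooden grip sideways, with tips at (317,270) and (390,300) around the grip at (355,290). The tips sit near the grip's top, so the tool really is about 25 mm higher than it reads. I'll go lower.

```bash
python3 -m handwheel '[0,0,8,0,0,0,8,0,0,0,6,0,0,0,0,0]' | grep -E 'pos|ft_f'
python3 -m handwheel '[0,0,0,0,0,0,0,0,0,0,0,0,0,0,0,0,0,0,0,0]' 1 60 | grep -E 'pos|force|width'
```

```text
ee_pos: [474.5, 350.3, 45.8]
ft_force: [-0.8, -0.1, 0.4]
ee_pos: [475.2, 350.8, 47.2]
ft_force: [0.7, 0.1, 6.0]
gripper_width: 17.5
gripper_force: 59.3
```

```bash
cat > fit.py <<'E'
from h import *
from scipy.optimize import minimize
f=ctrl.grab_frame('scene');h=cv2.cvtColor(f,cv2.COLOR_RGB2HSV).astype(int)
S=4
def big(m): return cv2.resize(m.astype(np.float32),None,fx=S,fy=S)>.5
box=np.zeros(f.shape[:2],bool);box[190:280,225:315]=1
red=box&((h[...,0]<8)|(h[...,0]>172))&(h[...,1]>130)&(h[...,2]>40)
grn=box&(abs(h[...,0]-75)<20)&(h[...,1]>80)&(h[...,2]>25)
def big1(m):
    n,l,s,_=cv2.connectedComponentsWithStats(m.astype(np.uint8));return big(l==1+np.argmax(s[1:,4]))
red,grn=big1(red),big1(grn);print(red.sum()/16,grn.sum()/16)
def sil(p,y):
    c,s=np.cos(p[2]),np.sin(p[2]);P=[]
    for dx in(-67.5,67.5):
        for dy in(-55,55):
            for z in(0,60): X,Y=165+dx,y+dy;P.append([p[0]+c*X-s*Y,p[1]+s*X+c*Y,z])
    u=(w2px('scene',P)+.5)*S-.5
    m=np.zeros(red.shape,np.uint8);cv2.fillConvexPoly(m,cv2.convexHull(np.round(u*8).astype(np.int32)),1,shift=3);return m>0
def cost(p):
    p=[p[0]*10,p[1]*10,p[2]/30];r,g=sil(p,58),sil(p,-58)
    return (np.logical_xor(r|g,red|grn).sum()/16+np.logical_xor(g&~r,grn&~r).sum()/16)
best=min((minimize(cost,[(514+a)/10,(-23+b)/10,c*30],method='Nelder-Mead',options=dict(initial_simplex=np.array([[51.4+a/10,-2.3+b/10,c*30],[52.4,-2.3,c*30],[51.4,-1.3,c*30],[51.4,-2.3,c*30+1.5]]))) for a,b,c in((0,0,.07),(-4,4,.04),(5,-3,.1))),key=lambda r:r.fun)
p=best.x*[10,10,1/30];print('pivot',p[:2],'yaw deg',np.rad2deg(p[2]),'cost',best.fun)
c,s=np.cos(p[2]),np.sin(p[2]);print('lip',p[:2]+105*np.array([c,s]))
E
python3 fit.py; python3 -m handwheel '[0,0,0,0]' - 120 | grep force;  python3 -m handwheel '[0,0,-20,0,0,0,-40,0,0,0,-45,0,0,0,-45,0,0,0,-40,0]' | grep -E 'pos|force|width'; python3 -m handwheel '[0,0,0,0]' | grep force
python3 -c "
from h import *
save('c3.png',ctrl.grab_frame('scene'),(215,50,375,170),5)"
```

```text
1433.0 891.125
pivot [514.00994211 -17.19572457] yaw deg 4.356650602571083 cost 1736.375
lip [618.70654584  -9.2194367 ]
ft_force: [-0.1, 0.1, 8.1]
gripper_force: 117.1
ee_pos: [474.5, 350.4, 238.9]
ft_force: [0.2, 0.0, -3.0]
gripper_width: 16.4
gripper_force: 117.8
ft_force: [0.1, 0.3, -3.1]
gripper_force: 118.0
```

View pics/c3.png

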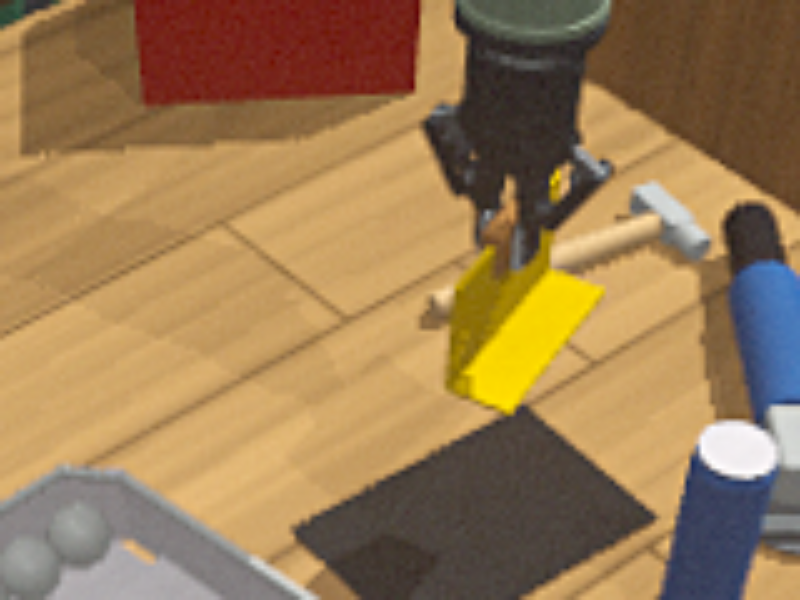

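The card hangs upright in the gripper at px (520,300), clear of the mat. The tin fit was poor, so I'll check its masks.

```bash
cat > t.py <<'E'
exec(open('fit.py').read().split('best=')[0])
for m,n in((red,'r'),(grn,'g'),(sil([514,-23,.07],58),'pr'),(sil([514,-23,.07],-58),'pg')):
    y,x=np.nonzero(m);print(n,m.sum()/16,x.min()/4,x.max()/4,y.min()/4,y.max()/4)
print(h[235,258],h[245,262],h[222,285],h[215,278],h[255,262],h[225,295])
for v in range(200,280,6): print(v,' '.join('%3d/%3d/%3d'%tuple(h[v,u]) for u in range(228,316,8)))
E
python3 t.py
```

```text
1434.125 905.75
r 1434.125 258.0 311.75 199.0 251.75
g 905.75 231.0 286.75 218.0 266.75
pr 1710.8125 257.5 311.25 198.5 252.75
pg 1826.0625 230.25 285.75 217.75 274.75
[ 67  80 121] [ 69  78 117] [  2 185 161] [  2 176 165] [ 73  99 172] [  3 200 161]
200 150/  2/237 160/  6/238 150/  5/238 158/  4/237 162/  5/239  17/102/215  19/115/211   3/190/230  18/123/207  18/130/206  17/127/201
206 160/  3/237 170/  3/239 165/  4/238 165/  4/240  60/  5/202  85/  7/205   1/152/131   0/156/121   7/177/212  17/123/203  18/128/201
212  50/  6/139 150/  3/238 150/  2/239  53/  7/137  75/  7/205   2/144/129   0/142/117   3/178/149   4/169/119  10/167/222  17/129/201
218 150/  8/130 165/  4/239  54/  9/141  60/  2/143   0/187/209   2/151/127   0/176/201   3/177/163   2/166/137   2/163/122  15/141/225
224  45/  4/129  38/  7/140  40/  5/141  67/ 60/ 94  71/ 62/ 87   2/189/235   2/189/228   2/194/202   2/188/164   2/182/130   3/210/181
230  60/  5/141  75/  4/145  60/ 50/ 87  69/ 64/ 91  62/ 51/ 90  68/ 62/ 82   2/199/226   3/212/224   1/180/152   2/171/137   3/172/123
236  60/  2/146  70/ 60/ 94  66/
[... 355 characters left out ...]
/136/185  19/129/198
254  17/130/141  16/125/143  65/ 56/ 87  73/ 95/169  70/ 97/171  72/ 96/168  69/ 75/ 99  64/ 68/ 82  17/136/184  18/136/195  17/130/173
260  15/127/135  16/128/138  16/127/147  60/ 56/ 82  73/101/169  70/100/125  72/ 94/ 79  17/126/184  17/129/194  17/126/192  18/133/193
266  18/126/197  16/127/150  15/123/145  61/ 70/ 80  70/ 83/ 89  68/ 69/ 85  17/128/183  17/127/198  18/136/197  19/127/195  17/131/195
272  17/121/210  18/125/206  17/120/144  16/141/130  64/ 73/ 87  17/127/185  17/129/197  17/126/194 110/ 15/ 99  18/131/196  18/128/197
278  18/127/206  17/126/203  18/132/206  12/104/ 83  18/132/185  17/129/198  17/132/191 105/ 16/ 95  16/118/179 103/ 43/ 94  17/133/193
```

```bash
sed -i 's/(h\[...,1\]>80)&(h\[...,2\]>25)/(h[...,1]>40)\&(h[...,2]>25)/; s/(h\[...,1\]>130)/(h[...,1]>138)/' fit.py; python3 fit.py
python3 - <<'E'
from h import *
# same fit idea in top cam: far corners of tins & bowl rim line
f=ctrl.grab_frame('top');h=cv2.cvtColor(f,cv2.COLOR_RGB2HSV).astype(int)
box=np.zeros(f.shape[:2],bool);box[115:165,222:320]=1
red=box&((h[...,0]<8)|(h[...,0]>172))&(h[...,1]>138);grn=box&(abs(h[...,0]-72)<18)&(h[...,1]>40)
for m,n in((red,'r'),(grn,'g')):
    k,l,s,_=cv2.connectedComponentsWithStats(m.astype(np.uint8));print(n,s[1+np.argmax(s[1:,4])])
for p in([514,-23,.07],):
    c,s=np.cos(p[2]),np.sin(p[2])
    for Y in(113,3,-3,-113): X=232.5;print(Y,w2px('top',[p[0]+c*X-s*Y,p[1]+s*X+c*Y,60]))
E
```

```text
1428.5 1818.5
pivot [514.66048784 -20.58735546] yaw deg 4.261396635951275 cost 132.75
lip [619.37020741 -12.78513615]
r [ 228  124   43   37 1451]
g [ 269  122   42   37 1293]
113 [[229.42398404 126.4939895 ]]
3 [[267.81730104 124.21282271]]
-3 [[269.90631237 124.09059586]]
-113 [[308.06875265 121.89225716]]
```

```bash
python3 -m handwheel '[0,0,-20,0,0,0,-10,0,-41.4,0,0,0,-41.4,0,0,0,-41.4,0,0,0]' | grep -E 'pos|width'
python3 -m handwheel '[-41.4,0,0,0,-41.4,0,0,0,-41.4,0,0,0,-41.4,0,0,0,-41.4,0,0,0]' | grep -E 'pos|width'
python3 -m handwheel '[-41.4,0,0,0,0,0,0,-5.9,0,0,0,-5.8,0,0,0,0]' | grep -E 'pos|width'
python3 - <<'E'
import re
s=open('h.py').read().replace("PIV=np.array([514.,-23.]);SY=np.deg2rad(4.)","PIV=np.array([514.5,-22.]);SY=np.deg2rad(4.2)");open('h.py','w').write(s)
from h import *
go([*st(78,13),265],120)
# overlay predicted rest bowl floor corners and card lower edge
f=ctrl.grab_frame('scene').copy();e=ctrl.read_state();g=e['ee_pos'];a=e['orientation'][2]-np.pi/2
im=cv2.resize(f[120:260,180:320],None,fx=4,fy=4)
def dot(P,c):
    u=(w2px('scene',P)[0]-[180,120])*4+1.5;cv2.circle(im,tuple(int(v) for v in u),3,c,-1)
for x,y,z in((105,105,140),(105,-105,140),(105,0,140),(105,105,195),(105,-105,195)): dot(np.r_[st(x,y),z],(255,0,0))
M=np.array([[np.cos(a),-np.sin(a)],[np.sin(a),np.cos(a)]])
for q in((0,75),(0,-75),(47,75),(47,-75)): dot(np.r_[g[:2]+M@q,g[2]-43],(0,0,255))
for q in((0,75),(0,-75)): dot(np.r_[g[:2]+M@q,g[2]-43+90],(0,255,255))
save('p1.png',im)
E
```

```text
ee_pos: [514.2, 231.3, 266.0]
gripper_width: 16.4
ee_pos: [579.8, 34.8, 266.0]
gripper_width: 16.3
ee_pos: [592.5, -3.1, 266.0]
gripper_width: 16.2
shift tool [ 0.4 -1.1  1. ] len 2
now [592.5  -3.1 266. ] rpy [-179.9   -0.   120.2] q [-0.12  0.69  0.14  1.32 -0.1   1.14  0.56] t 25.9 F [-0.8  0.2 -2.2]
twist 0.2
```

View pics/p1.png

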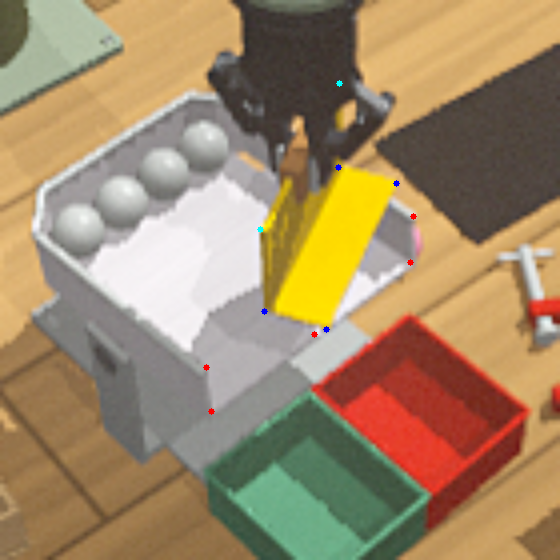

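The overlay fits: the red rim dots at (211,411) and (410,262) lie on the bowl's rim corners, and the blue dots lie on the card's foot. The gap is on the green tin's side. Now lowering.

```bash
python3 -m handwheel '[0,-1,25,0,0,0,20,0,0,0,15,0,0,0,10,0,0,0,0,0]' | grep -E 'pos|ft_f'
python3 -m handwheel '[0,0,5,0,0,0,5,0,0,0,0,0]' | grep -E 'pos|ft_f'
python3 -m handwheel '[0,0,5,0,0,0,5,0,0,0,0,0]' | grep -E 'pos|ft_f'
```

```text
ee_pos: [591.4, -3.2, 195.7]
ft_force: [-0.0, -0.3, -1.3]
ee_pos: [591.8, -3.3, 186.5]
ft_force: [-0.2, -0.6, -2.2]
ee_pos: [592.7, -3.3, 177.0]
ft_force: [0.5, 1.2, 5.8]
```

```bash
python3 -m handwheel '[0,0,4,0,0,0,3,0,0,0,0,0]' | grep -E 'pos|ft_f'
python3 -m handwheel '[0,0,3,0,0,0,2,0,0,0,0,0,0,0,0,0]' | grep -E 'pos|ft_f'
python3 - <<'E'
from h import *
f=ctrl.grab_frame('scene').copy();im=cv2.resize(f[120:260,180:320],None,fx=4,fy=4)
def lip(th,y,dz=0):
    r=np.hypot(105,15);b=np.arctan2(15,105)-th
    return np.r_[st(r*np.cos(b),y),125+r*np.sin(b)]
for th,c in((0,(255,0,0)),(.17,(255,160,0)),(.34,(0,255,0))):
    for y in(-105,105):
        u=(w2px('scene',lip(th,y))[0]-[180,120])*4+1.5;cv2.circle(im,tuple(int(v) for v in u),2,c,-1)
save('p2.png',im)
E
```

```text
ee_pos: [593.4, -4.0, 171.0]
ft_force: [4.4, -4.2, 15.8]
ee_pos: [593.4, -4.0, 166.3]
ft_force: [4.4, -3.7, 15.2]
```

View pics/p2.png

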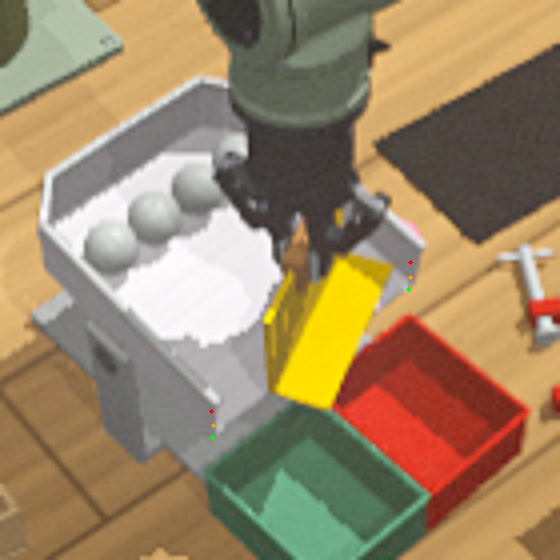

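The bowl is tipped about 0.25–0.3 rad and the balls are rolling down at (110,245) to (230,150). The card is across the rim, with the gap over the green tin. I'll hold here.

```bash
cat >> h.py <<'E'
def balls():
    for n in('scene','top'):
        ctrl.grab_frame(n)
        for d in ctrl.pinpoint(n,'ball1_center'):
            if d['conf']>.2:
                u=d['centre'][::-1];print(n,round(d['conf'],2),np.round(u),'st@z140',np.round(tost(px2w(n,*u,140))),'st@z28',np.round(tost(px2w(n,*u,28))))
E
python3 -m handwheel '[0,0,2,0,0,0,0,0,0,0,0,0,0,0,0,0,0,0,0,0]' | grep -E 'pos|ft_f'
python3 -m handwheel '[0,0,0,0,0,0,0,0,0,0,0,0,0,0,0,0,0,0,0,0]' | grep -E 'pos|ft_f'
python3 -c "
from h import *
balls()
f=ctrl.grab_frame('scene');save('p3.png',f,(180,120,320,280),4)"
```

```text
ee_pos: [593.6, -3.2, 163.8]
ft_force: [6.0, 0.9, 6.5]
ee_pos: [593.6, -3.2, 163.8]
ft_force: [6.2, 0.4, 7.1]
scene 0.55 [270. 248.] st@z140 [246. -85.] st@z28 [198. -37.]
```

```bash
cat >> h.py <<'E'
def tin():
    for n,b in(('scene',(231,217,287,270)),('top',(270,120,310,160))):
        f=ctrl.grab_frame(n);h=cv2.cvtColor(f,cv2.COLOR_RGB2HSV);m=(h[...,1]<35)&(h[...,2]>70)
        k=np.zeros_like(m);k[b[1]:b[3],b[0]:b[2]]=1
        N,l,s,c=cv2.connectedComponentsWithStats((m&k).astype(np.uint8))
        print(n,[(tuple(np.round(c[i])),int(s[i,4])) for i in range(1,N) if s[i,4]>15])
    for nm in('scene','top'):
        for d in ctrl.masks_of(nm,'ball1_center'):
            if d['conf']>.15: print(nm,'mask',round(d['conf'],2),np.round(d['bbox']),d['mask'].sum())
E
python3 -m handwheel '[0,0,0,0,0,0,0,0,0,0,0,0,0,0,0,0,0,0,0,0]' | grep -E 'pos|ft_f'
python3 -c "
from h import *
tin();balls()
f=ctrl.grab_frame('scene');save('p3.png',f,(180,120,320,280),3);g=ctrl.grab_frame('top');save('p4.png',g,(215,110,345,258),3)
a=cv2.imread('pics/p3.png');b=cv2.imread('pics/p4.png');hh=min(a.shape[0],b.shape[0]);cv2.imwrite('pics/p5.png',np.hstack([a[:hh],b[:hh]]))"
```

```text
ee_pos: [593.7, -3.3, 164.0]
ft_force: [5.7, -0.0, 9.0]
scene [((np.float64(238.0), np.float64(224.0)), 249), ((np.float64(263.0), np.float64(239.0)), 150), ((np.float64(263.0), np.float64(252.0)), 331)]
top [((np.float64(280.0), np.float64(128.0)), 19)]
scene mask 0.43 [264. 244. 283. 255.] 111
scene mask 0.43 [188. 140. 286. 230.] 3591
scene 0.47 [273. 249.] st@z140 [255. -81.] st@z28 [208. -32.]
```

```bash
python3 -m handwheel '[0,0,0,0,0,0,0,0,0,0,0,0,0,0,0,0,0,0,0,0]' | grep -E 'pos|ft_f'
python3 -m handwheel '[0,0,-2,0,0,0,2,0,0,0,-2,0,0,0,2,0,0,0,0,0]' | grep -E 'pos|ft_f'
python3 -m handwheel '[0,0,0,0,0,0,0,0,0,0,0,0,0,0,0,0,0,0,0,0]' | grep -E 'pos|ft_f'
python3 -c "
from h import *
tin()
f=ctrl.grab_frame('scene');save('p3.png',f,(180,120,320,280),3);g=ctrl.grab_frame('top');save('p4.png',g,(215,90,345,258),3)
a=cv2.imread('pics/p3.png');b=cv2.imread('pics/p4.png');hh=min(a.shape[0],b.shape[0]);cv2.imwrite('pics/p6.png',np.hstack([a[:hh],b[:hh]]))"
```

```text
ee_pos: [593.7, -3.3, 164.0]
ft_force: [6.6, 0.9, 9.9]
ee_pos: [593.4, -3.4, 163.9]
ft_force: [4.0, -1.0, 10.2]
ee_pos: [593.4, -3.4, 163.9]
ft_force: [5.2, -1.5, 10.3]
scene [((np.float64(238.0), np.float64(224.0)), 248), ((np.float64(263.0), np.float64(239.0)), 149), ((np.float64(263.0), np.float64(252.0)), 328)]
top [((np.float64(279.0), np.float64(128.0)), 24)]
```

View pics/p6.png

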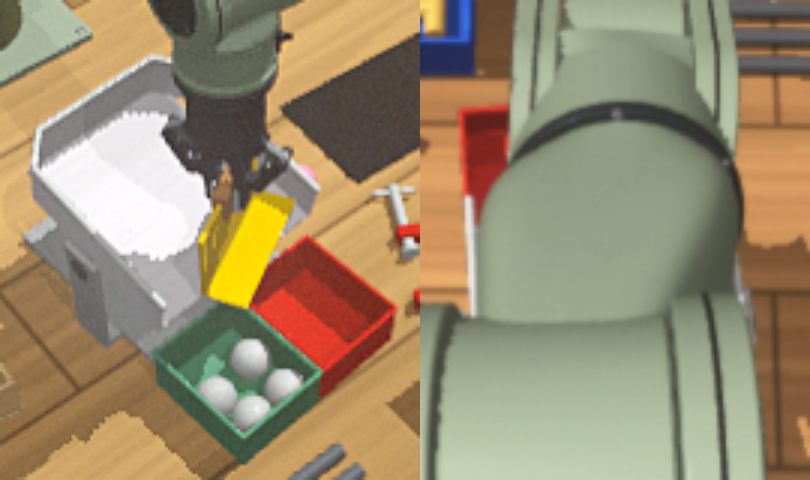

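All four steel balls are in the green tin, at px (215,390), (250,357), (250,412) and (285,387), and the bowl looks empty. I'll lift slowly, then return the card.

```bash
python3 -m handwheel '[0,0,-4,0,0,0,-4,0,0,0,-4,0,0,0,-4,0,0,0,-4,0]' | grep -E 'pos|ft_f'
python3 -m handwheel '[0,0,-4,0,0,0,-4,0,0,0,-8,0,0,0,-10,0,0,0,-15,0]' | grep -E 'pos|ft_f'
python3 -m handwheel '[0,0,-20,0,0,0,-20,0,0,0,-5,0,0,0,0,5.9,0,0,0,5.8]' | grep -E 'pos|ft_f|width'
python3 -c "
from h import *
go([475,351,266],108.3);tin()"
```

```text
ee_pos: [591.7, -3.4, 183.1]
ft_force: [-0.9, -0.1, 0.3]
ee_pos: [591.7, -3.4, 224.4]
ft_force: [0.6, -0.6, -3.5]
ee_pos: [591.7, -3.4, 268.7]
ft_force: [0.2, -0.2, -3.2]
gripper_width: 16.4
shift tool [ 3.732e+02 -2.000e-01  2.700e+00] len 373
now [591.7  -3.4 268.7] rpy [-180.    -0.   108.2] q [-0.14  0.69  0.2   1.32 -0.14  1.15  0.39] t 33.35 F [ 0.2 -0.2 -3.2]
twist -0.1
scene [((np.float64(239.0), np.float64(223.0)), 269), ((np.float64(263.0), np.float64(239.0)), 146), ((np.float64(263.0), np.float64(252.0)), 330)]
top [((np.float64(281.0), np.float64(128.0)), 24)]
scene mask 0.48 [264. 242. 281. 258.] 107
scene mask 0.16 [101. 212. 184. 292.] 3505
```

```bash
python3 -m handwheel '[41.4,0,0,0,41.4,0,0,0,41.4,0,0,0,41.4,0,0,0,41.4,0,0,0]' | grep -E 'pos'
python3 -m handwheel '[41.4,0,0,0,41.4,0,0,0,41.4,0,0,0,41.4,0,0,0,0,0,0,0]' | grep -E 'pos|width'
python3 -m handwheel '[0,0,45,0,0,0,45,0,0,0,45,0,0,0,40,0,0,0,20,0]' | grep -E 'pos|ft_f'
python3 -m handwheel '[0,0,10,0,0,0,6,0,0,0,0,0]' | grep -E 'pos|ft_f'
python3 -m handwheel '[0,0,3,0,0,0,0,0,0,0,0,0]' | grep -E 'pos|ft_f'
python3 -m handwheel '[0,0,2,0,0,0,0,0,0,0,0,0]' | grep -E 'pos|ft_f'
```

```text
ee_pos: [525.6, 194.5, 268.8]
ee_pos: [471.0, 355.5, 268.0]
gripper_width: 16.5
ee_pos: [472.8, 349.3, 70.5]
ft_force: [-0.1, 0.4, -1.4]
ee_pos: [474.2, 350.2, 58.0]
ft_force: [-0.6, 0.3, -3.2]
ee_pos: [474.2, 350.3, 55.3]
ft_force: [-0.3, 0.0, -2.8]
ee_pos: [474.0, 350.1, 52.8]
ft_force: [-0.1, 0.6, -3.3]
```

```bash
python3 -m handwheel '[0,0,2,0,0,0,0,0,0,0,0,0]' | grep -E 'pos|ft_f'
python3 -m handwheel '[0,0,2,0,0,0,0,0,0,0,0,0]' | grep -E 'pos|ft_f'
python3 -m handwheel '[0,0,1,0,0,0,0,0,0,0,0,0]' | grep -E 'pos|ft_f'
```

```text
ee_pos: [474.0, 350.0, 50.7]
ft_force: [-0.1, 0.4, -2.9]
ee_pos: [474.0, 350.0, 48.7]
ft_force: [0.6, -0.2, -2.3]
ee_pos: [474.0, 350.1, 47.8]
ft_force: [-0.8, 0.5, -3.6]
```

```bash
python3 -m handwheel '[0,0,1.5,0,0,0,0,0,0,0,0,0]' | grep -E 'pos|ft_f'
python3 -m handwheel '[0,0,1.5,0,0,0,0,0,0,0,0,0]' | grep -E 'pos|ft_f'
python3 -m handwheel '[0,0,1,0,0,0,0,0,0,0,0,0]' | grep -E 'pos|ft_f'
```

```text
ee_pos: [474.3, 350.2, 47.3]
ft_force: [-3.1, -2.0, 17.4]
ee_pos: [474.5, 350.3, 47.2]
ft_force: [-8.1, -6.2, 45.1]
ee_pos: [474.6, 350.4, 47.2]
ft_force: [-14.3, -8.5, 64.6]
```

```bash
python3 -m handwheel '[0,0,-3.5,0,0,0,0,0]' | grep -E 'pos|ft_f'
python3 -m handwheel '[0,0,0,0,0,0,0,0,0,0,0,0,0,0,0,0]' 0.35 20 | grep -E 'pos|ft_f|width'
python3 -m handwheel '[0,0,-15,0,0,0,-30,0,0,0,-45,0,0,0,-45,0,0,0,-45,0]' | grep -E 'pos|ft_f'
python3 -m handwheel '[30,0,0,0,30,0,0,0,30,0,0,0,30,0,0,0,0,0,0,0]' | grep -E 'pos'
python3 - <<'E'
from h import *
ctrl.grab_frame('scene');ctrl.grab_frame('top')
tri('card_grip');rect('top','card_grip',60);blues();tin();tri('bowl_lip')
f=ctrl.grab_frame('top').astype(int)
o=cv2.imread('pics/top0.png')
for n in('clamp','wrench','spray_can'):
    for d in ctrl.pinpoint('top',n)[:1]: print(n,d['conf'],d['centre'][::-1])
f=ctrl.grab_frame('scene');h=cv2.cvtColor(f,cv2.COLOR_RGB2HSV)
m=((h[...,0]>22)&(h[...,0]<35)&(h[...,1]>150)).astype(np.uint8);m[:,:280]=0;m[:,350:]=0;m[:110]=0;m[190:]=0
y,x=np.nonzero(m);print('yellow bbox scene',x.min(),x.max(),y.min(),y.max(),ctrl.read_state()['qd'].round(3))
E
```

```text
ee_pos: [474.2, 350.2, 47.8]
ft_force: [-0.2, -0.0, -3.2]
ee_pos: [474.0, 350.0, 47.1]
ft_force: [0.1, 0.6, 0.2]
gripper_width: 55.7
ee_pos: [473.8, 349.9, 229.2]
ft_force: [-0.4, 0.3, -1.7]
ee_pos: [433.6, 467.5, 226.5]
card_grip [477. 350.  83.] 5.0 0.96 0.85
top card_grip c0.74 ctr 674 -90 size 45 43 long-axis deg -0.9
top card_grip c0.58 ctr 483 355 size 161 47 long-axis deg -70.8
blue px 381 226 w 459 -319 st [ -77. -292.] 60 28 deg -3.2
blue px 408 222 w 467 -395 st [ -74. -369.] 59 26 deg -4.3
scene [((np.float64(239.0), np.float64(223.0)), 267), ((np.float64(263.0), np.float64(248.0)), 480)]
top [((np.float64(288.0), np.float64(144.0)), 833)]
scene mask 0.57 [265. 241. 284. 254.] 102
top mask 0.58 [267. 125. 284. 143.] 178
bowl_lip [624. -20. 151.] 4.2 0.58 0.56
clamp 0.85 [180.7, 139.3]
wrench 0.65 [377.0, 153.6]
spray_can 0.76 [125.5, 161.1]
yellow bbox scene 300 328 126 170 [ 0.     0.     0.001 -0.002  0.002  0.001  0.001]
```

```bash
python3 -c "
from station import ctrl
print(ctrl.finish_job())"
```

```text
the job is handed in; nothing more can be done
None
```

The job is handed in (the call gave no verdict): at my last check both offcuts were in the crate, all four steel balls were in the green tin, the card stood on its mat, the bowl's rim was back near its rest height, and the bystanders had not moved.

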